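# Clamp a slide carrier in the reader fixture

### The arm

A 7-joint arm with a two-finger parallel gripper is mounted at the origin on the work surface. World frame = base frame: x ahead of the robot, y to its left, z up, the work surface at z = 0. Lengths are in m, angles in rad, forces in N, time in s.
With the tool pointing down it reaches from about 0.4 to 0.85 m from the base axis. Payload 10.4 kg.
Tool frame: the origin (TCP) lies on the centre line of the jaws, within the pads' length; the fingertips stand 11 mm ahead of it and the grasp point (between the pads) lies 8 mm behind it (manip.finger_overhang is the distance from the TCP to the fingertips, in m); z points along the fingers, y is the line along which they close (so a half turn about z gives the same grasp; the last joint's range is limited). The gripper opens to 85 mm and grips with 20 to 120 N. Pads are 22 mm wide; open, the fingers measure 114 mm over their backs; the gripper's body (76 mm by 85 mm) begins 54 mm behind the grasp point. The pads swing forward as they close: fully open they stand 13 mm farther back than shut.
Start: joints at [-1.288, 0.332, -0.065, 1.46, 0.022, 1.35, -0.088], TCP at [0.188, 0.596, 0.242] pointing down, gripper open.
Joint ranges: [-2.6, 2.6], [-0.5, 2.12], [-1.47, 1.34], [0.16, 2.42], [-1.27, 4.41], [0.06, 2.06], [-2.6, 2.6]. Speed limits (rad/s): [2.22, 2.22, 2.79, 2.79, 3.14, 3.14, 3.14].

### API

Orientations are given as a unit quaternion [x, y, z, w].
In Python, from workcell import manip, imaging, workorder gives the robot as it stands.
- The arm moves only by the tool jog_arm, never from a script. Its argument "deltas" is a list of rows, each an object with "gripper": the opening, from 0 (shut) to 1 (fully open); "offset": the shift along the tool's x, y, z in m, a list of three; "rotation": the turn, a rotation vector about the tool's x, y, z in degrees, a list of three. In form: [{"gripper": gripper, "offset": [tx, ty, tz], "rotation": [ax, ay, az]}, ...]. A call has 1 to 20 rows; each row shifts and turns the commanded pose from where the row before left it, along the tool's axes as they then stand; what a row does not reach is not made up. A row lasts 1/10 s, in which the tool goes at most 50 mm and 8.59 degrees, less where a joint would pass 70% of its speed; a pose out of reach is approached as far as the arm can. A call with a gripper value outside its range is refused whole. The fingers move at their own pace and stop on an object; "newtons" is the grip in N (left out, the last holds). Time passes only in rows, so rows that do not move let the fingers close. It gives the time, the measured TCP pose, the force, the opening and the grip force at its end, in the units of the state.
- manip.get_obs(): the state, without advancing time (a new reading comes with each control period).
- imaging.camera(name): name is "side" or "top" or "wrist"; returns the picture (384x512x3 uint8, blue, green, red); there is no depth.
- imaging.camera_model(name): a dict with "camera_matrix" (3x3 intrinsics, pixels), "world_to_cam" (4x4, takes a point from world to camera coordinates); the wrist camera has in their place "hand_eye" (4x4, takes a point from camera to tool coordinates, whose origin is the TCP and whose axes are the flange's). Camera axes: x right, y up, looking along -z (the intrinsics and any distortion apply to the point x, -y, -z); pixel columns grow to the right and rows downward; lengths in m; the calibration is good to about 2 mm. A picture is of the moment at which its call begins: read the wrist's pose just before it. camera_model takes no time and is no camera call.
- workorder.hand_in(): hands the job in; it is judged then, once.
The state is a dict: "clock": time; "joint_pos": joint angles; "joint_velocities": joint speeds; "tau": joint torques, N m; "position": TCP position; "ee_rot": TCP orientation; "ft_force": force on the tool from outside, world axes, zero at the start; "torque": the same for the moment, N m; "grip_width": opening from 0.0 (shut) to 1.0 (fully open); "grasp_force": force on a finger pad.
Only numpy, scipy, OpenCV 4.12 (cv2) and the standard library are available. Lean on these libraries where they do the work, as an engineer would, in place of code of your own. Each camera call takes 0.05 s, during which the arm holds its last target. There are 200 camera calls.

### The job

Push the slide carrier that stands between the rails along them, fully home against the stop under the clamp, and then push the clamp's handle down past its dead point until it snaps into lock with its foot holding the carrier. Only push with the fingertips: grasp and lift nothing, and leave the other things on the bench where they are.

Things in the scene. Friction and masses are not known exactly. Their poses are not given: they have to be found in the camera images.
- fixture: grey anodised base plate, 110 (x) x 285 (y) x 10 mm, fixed to the bench. Origin on the bench plane under the middle of the stop face; y runs level along the rails from the open end (y = -185 mm) to the stop (face at y = 0) and on to the clamp (y = 12 to 85 mm); z up. Rails at x = -29.5 and +29.5 mm, 10 mm wide, y = -180 to -2 mm, tops 18 mm above the bench
- carrier: white plastic slide carrier, loose between the rails: 46 (x) x 110 (y) x 20 mm, about 0.15 kg, upright tab at its rear (-y) end. Origin at the centre of its underside, axes parallel to the fixture's, 1.5 mm play each side. It slides on the plate top (10 mm above the bench); home against the stop, its origin is at y = -55 mm in the fixture's frame. It starts 35 to 60 mm short of that
- carrier_tab (a point): centre of the rear (-y) face of the carrier's tab (36 mm wide, 8 thick, rising 16 mm above the carrier's top), 55 mm behind the carrier's origin and 28 mm above its underside: the place to push, towards the fixture's +y
- clamp_handle (a joint): angle of the clamp's handle, rad: 0 = open (rising towards the fixture's +y, 60 degrees above level), 1.0 = locked (3 degrees above level, at its end stop); angle above level = 1.047 minus this. Dead point near 0.77: short of it the spring throws the handle back open, beyond it the handle snaps by itself to 1.0 and stays. It takes at most about 9 N at the grip, across the handle
- handle_pivot (a point): the handle's fixed pivot (axis along the fixture's x): 55 mm along +y from the fixture's origin, 60 mm above the bench, between the clamp's two side plates (24 mm wide over both, 77 mm high above the bench)
- handle_grip (a point): point to push on the upper face of the handle's pale grey plastic grip: 95 mm out from the pivot along the handle, 7 mm off its centre line; it swings towards +y and down with the handle. The grip is 22 mm wide (x), 14 mm thick, 40 to 115 mm from the pivot
- clamp_foot: sprung rubber foot, 16 mm across, at the end of the clamp's hold-down arm. Origin in the arm, 29 mm behind the foot's face. With the clamp open the arm stands up steeply at fixture y = 15 to 35 mm, to about 120 mm above the bench, foot towards -y; as the handle goes down it swings onto the carrier's top near its front (+y) end
- spare_carrier: a second white slide carrier of the same shape, lying loose on the bench beside the fixture (not in the rails): not part of the job. Origin at the centre of its underside. Leave alone
- pen: white marker pen with blue cap, 130 x 13 mm, lying on the bench beside the rails. Origin at the centre of its underside. Leave alone
- petri: shut clear petri dish with a yellowish content, 92 mm across, 15 mm high, on the bench beside the rails. Origin at the centre of its underside. Leave alone
- beaker: small glass beaker, 60 mm across, 70 mm high, on the bench near the handle, on the robot's side. Origin at the centre of its underside. Leave alone
- bung: brown rubber bung, 36 mm across, 30 mm high, on the bench on the robot's side of the fixture. Origin at the centre of its underside. Leave alone
- wash_bottle: clear plastic bottle, 60 mm across, 160 mm high, off to one side. Origin at the centre of its underside. Leave alone
- reagent_jar: amber glass jar, 64 mm across, 100 mm high, off to one side. Origin at the centre of its underside. Leave alone
- weight_set: brass weight with a knob, 40 mm across, 50 mm high, off to one side. Origin at the centre of its underside. Leave alone
Things that resemble listed ones, but are neither listed nor needed, are in the scene too. What is shaped like the carrier but green or purple is not meant.

How it is judged:
By the outcome, as a careful person would: the job done as asked, in the order asked, and still so for the second after the job is handed in, with the robot touching nothing.
It also fails if it takes over 48 s, if anything falls off the work surface, if the arm or the gripper's body presses on something with over 40 N, if the wrist force passes 120 N, or if a joint passes its speed limit or range.

## Working session

There is one attempt and no reset: what is moved stays moved. The work goes in short steps, Python scripts to look and compute and a tool call to move; the robot and the scene stay as the last step left them, time stands still between calls to the robot, and variables do not carry over. Pictures are saved under pics/ and viewed, at most 10 in all, crops included, and the job is handed in when it is done.

Besides the shell and the picture viewer there is one more tool, called after "Call:" as name(argument=value, ...), one argument or row to a line, values as JSON. jog_arm: Moves the arm, as the interface text tells. Its arguments: {"type":"object","properties":{"deltas":{"type":"array","items":{"type":"object","properties":{"gripper":{"type":"number"},"offset":{"type":"array","items":{"type":"number"}},"rotation":{"type":"array","items":{"type":"number"}}}}},"newtons":{"type":"number"}},"required":["deltas"]}

```bash
ls; mkdir -p pics
python3 - <<'E'
from workcell import manip, imaging
import cv2,numpy as np
o=manip.get_obs(); print(o['position'],o['ee_rot'],o['clock'],manip.finger_overhang)
for n in ['side','top','wrist']:
    im=imaging.camera(n); cv2.imwrite(f'pics/{n}0.png',im)
    m=imaging.camera_model(n); print(n,{k:np.round(v,4).tolist() if not isinstance(v,str) else v for k,v in m.items()})
a=cv2.imread('pics/top0.png');b=cv2.imread('pics/side0.png')
cv2.imwrite('pics/top0b.png',cv2.resize(a,(800,600)));cv2.imwrite('pics/side0b.png',cv2.resize(b,(800,600)))
E
```

```text
pics
[0.18806648 0.59564998 0.24149646] [ 1.52302192e-01  9.88333704e-01 -7.27050553e-04 -6.50555850e-05] 0.0 0.011
side {'camera_matrix': [[473.2658, 0.0, 258.016], [0.0, 473.2658, 187.7324], [0.0, 0.0, 1.0]], 'world_to_cam': [[0.9983, -0.056, -0.014, -0.574], [0.0458, 0.6203, 0.783, -0.0979], [-0.0352, -0.7824, 0.6218, -1.6299], [0.0, 0.0, 0.0, 1.0]]}
top {'camera_matrix': [[363.4529, 0.0, 255.7158], [0.0, 363.4529, 194.0569], [0.0, 0.0, 1.0]], 'world_to_cam': [[-0.0176, -0.9998, 0.0129, 0.0022], [0.9871, -0.0153, 0.1593, -0.6084], [-0.1591, 0.0156, 0.9871, -1.1586], [0.0, 0.0, 0.0, 1.0]]}
wrist {'camera_matrix': [[265.8261, 0.0, 251.5723], [0.0, 265.8261, 191.3614], [0.0, 0.0, 1.0]], 'hand_eye': [[-0.0003, 0.9482, 0.3177, 0.0812], [1.0, 0.0004, -0.0004, 0.0], [-0.0005, 0.3177, -0.9482, -0.132], [0.0, 0.0, 0.0, 1.0]]}
```

View pics/top0b.png

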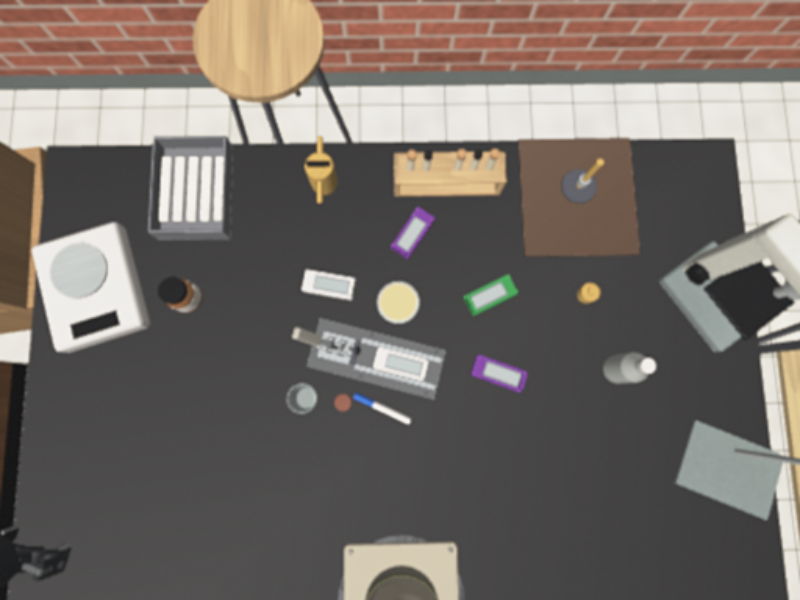

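View pics/side0b.png

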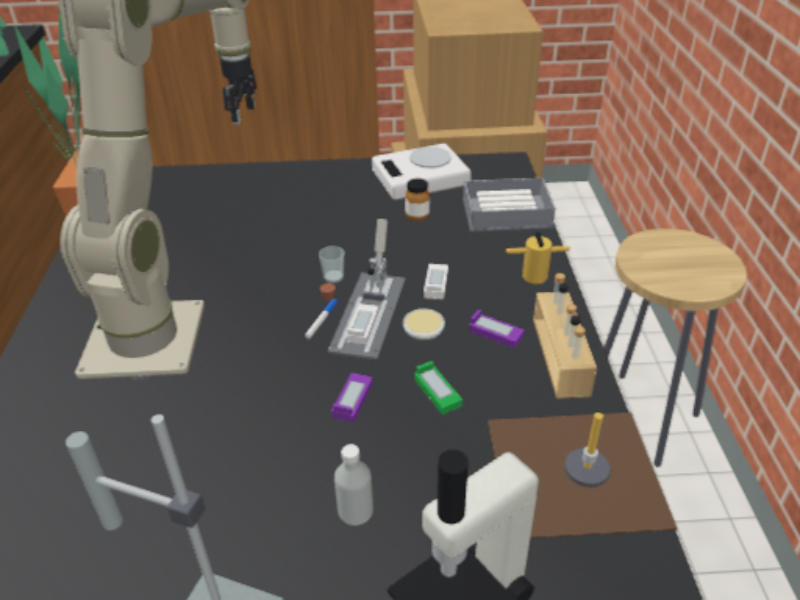

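Top: fixture from (445,372) at its open end to (312,340) at the clamp. The white carrier is near (402,363), and the spare is at (328,284). I'll enlarge the fixture in both views to fit its pose.

Run:
```python
import cv2,numpy as np
a=cv2.imread('pics/top0.png')[195:265,180:295]
b=cv2.imread('pics/side0.png')[135:235,195:295]
A=cv2.resize(a,None,fx=6.9,fy=6.9,interpolation=cv2.INTER_CUBIC)
cv2.imwrite('pics/topc.png',A);cv2.imwrite('pics/sidec.png',cv2.resize(b,None,fx=6,fy=6,interpolation=cv2.INTER_CUBIC))
```

```text
(no output)
```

View pics/topc.png

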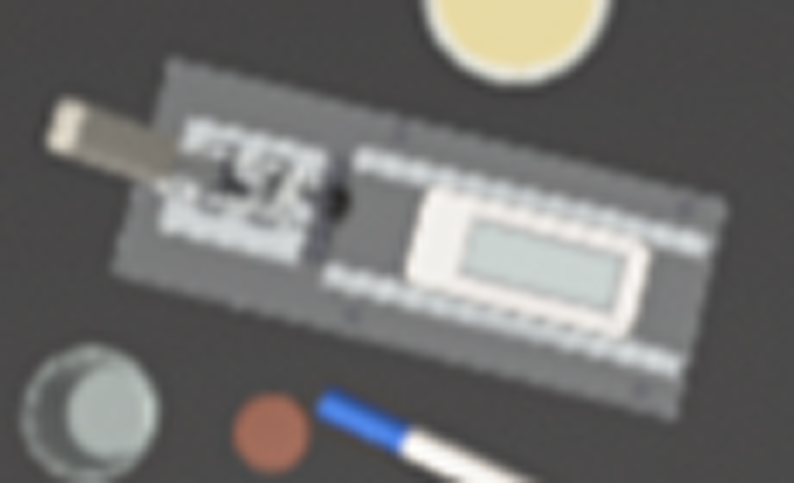

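View pics/sidec.png

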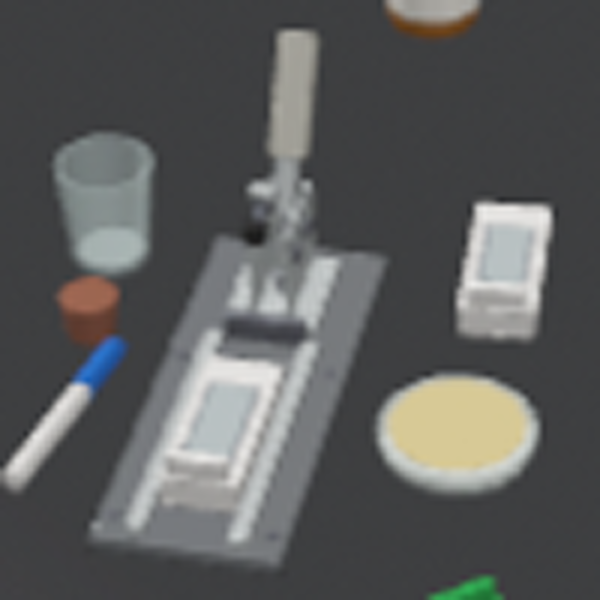

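Top crop: plate corners at (172,60), (727,203), (680,418) and (113,272). Carrier front edge runs (432,190)–(408,275), and the tab's rear edge is at about (648,240)–(628,335). Side crop: plate corners at (92,540), (280,567), (387,257) and (218,238).

```bash
cat > h.py <<'E'
import numpy as np
from workcell import manip, imaging
from scipy.optimize import least_squares
from scipy.spatial.transform import Rotation as R
def proj(n,P):
    m=imaging.camera_model(n);K=np.array(m['camera_matrix']);T=np.array(m['world_to_cam'])
    p=np.atleast_2d(P)@T[:3,:3].T+T[:3,3]; q=p*[1,-1,-1]@K.T
    return q[:,:2]/q[:,2:]
def fw(v,P):
    P=np.atleast_2d(np.array(P,float)); r=R.from_euler('z',v[2]).as_matrix()
    return P@r.T+[v[0],v[1],0]
E
python3 - <<'E'
from h import *
C=np.array([[.055,-.185,.01],[-.055,-.185,.01],[.055,.1,.01],[-.055,.1,.01]])
t=(np.array([[727,203],[680,418],[172,60],[113,272]])+.5)/6.9-.5+[180,195]
s=(np.array([[280,567],[92,540],[387,257],[218,238]])+.5)/6-.5+[195,135]
def f(v): return np.r_[(proj('top',fw(v,C))-t).ravel(),(proj('side',fw(v,C))-s).ravel()]
r=least_squares(f,[.6,.05,.0]);print(r.x,np.degrees(r.x[2]),r.fun.round(1))
for n,sl in(('top',slice(0,8)),('side',slice(8,16))):print(n,least_squares(lambda v:f(v)[sl],r.x).x)
v=r.x
# carrier y: front edge z=.03, tab rear edge z=.046 (top), 
e=(np.array([[420,232],[638,288]])+.5)/6.9-.5+[180,195]
print('front y',least_squares(lambda y:(proj('top',fw(v,[[y[1],y[0],.03]]))-e[0]).ravel(),[-.05,0]).x)
print('tab y',least_squares(lambda y:(proj('top',fw(v,[[y[1],y[0],.046]]))-e[1]).ravel(),[-.15,0]).x)
# side: tab top rear edge, crop
e2=(np.array([198,474])+.5)/6-.5+[195,135]
print('tab side y',least_squares(lambda y:(proj('side',fw(v,[[y[1],y[0],.046]]))-e2).ravel(),[-.15,0]).x)
# beaker, bung centre
for nm,p,z in(('beaker',[90,412],.07),('bung',[271,432],.03),('petri',[515,-5],.015)):
    q=(np.array(p)+.5)/6.9-.5+[180,195]
    w=least_squares(lambda a:(proj('top',[[a[0],a[1],z]])-q).ravel(),[.5,.1]).x
    print(nm,w,(R.from_euler('z',-v[2]).as_matrix()@np.r_[w-v[:2],0])[:2])
o=manip.get_obs();print(R.from_quat(o['ee_rot']).as_matrix().round(3))
E
```

```text
[ 0.50846526  0.08409235 -0.26415244] -15.134819826856257 [ 0.9 -0.9  0.1 -0.1  0.1 -0.6 -0.   0.1 -0.1 -0.6 -0.9 -0.5 -0.2 -0.3
 -0.4 -0.5]
top [ 0.50723918  0.08503993 -0.26640223]
side [ 0.50985828  0.08155271 -0.26264933]
front y [-0.04105033 -0.00049941]
tab y [-0.1485246  -0.00176779]
tab side y [-0.16091886  0.00465733]
beaker [0.41459802 0.19594352] [-0.11981473  0.08346361]
bung [0.40364721 0.11637829] [-0.10961191  0.003799  ]
petri [ 0.61455979 -0.00327443] [ 0.12522525 -0.05663604]
[[-0.954  0.301 -0.   ]
 [ 0.301  0.954 -0.001]
 [-0.    -0.001 -1.   ]]
```

Call:
jog_arm(
  deltas=[
    {"gripper": 0, "offset": [-0.03, -0.02, 0], "rotation": [0, 0, -2.4]},
    {"gripper": 0, "offset": [-0.03, -0.02, 0]},
    {"gripper": 0, "offset": [-0.03, -0.02, 0]},
    {"gripper": 0, "offset": [-0.03, -0.02, 0]},
    {"gripper": 0, "offset": [-0.03, -0.02, 0]},
    {"gripper": 0, "offset": [-0.03, -0.02, 0]},
    {"gripper": 0, "offset": [-0.03, -0.02, 0]},
    {"gripper": 0, "offset": [-0.03, -0.02, 0]},
    {"gripper": 0, "offset": [-0.03, -0.02, 0]},
    {"gripper": 0, "offset": [-0.03, -0.02, 0]},
    {"gripper": 0, "offset": [-0.014, -0.03, 0]},
    {"gripper": 0, "offset": [-0.014, -0.03, 0]},
    {"gripper": 0, "offset": [-0.014, -0.03, 0]},
    {"gripper": 0, "offset": [-0.014, -0.03, 0]},
    {"gripper": 0, "offset": [-0.014, -0.03, 0]},
  ],
)

```text
schema error: expected keys gripper, offset, rotation
```

```bash
cat >> h.py <<'E'
v0=[ 0.5085,0.0841,-0.26415]
def st(v=v0):
    o=manip.get_obs();r=R.from_euler('z',-v[2])
    M=R.from_quat(o['ee_rot']).as_matrix()
    print('t',round(o['clock'],2),'fix TCP mm',(r.apply(o['position']-[v[0],v[1],0])*1000).round(1),'F',r.apply(o['ft_force']).round(1),'g',o['grip_width'])
    print('tool axes in fix\n',(r.as_matrix()@M).round(3)); return o
E
python3 -c "
from h import *
st()"
```

```text
t 0.15 fix TCP mm [-442.9  410.3  241.7] F [-0.7 -0.4  0.2] g 1.0011763757450025
tool axes in fix
 [[-0.999  0.042  0.   ]
 [ 0.042  0.999 -0.001]
 [-0.    -0.001 -1.   ]]
```

Call:
jog_arm(
  deltas=[
    {"gripper": 0, "offset": [-0.03, -0.02, 0], "rotation": [0, 0, -2.4]},
    {"gripper": 0, "offset": [-0.03, -0.02, 0], "rotation": [0, 0, 0]},
    {"gripper": 0, "offset": [-0.03, -0.02, 0], "rotation": [0, 0, 0]},
    {"gripper": 0, "offset": [-0.03, -0.02, 0], "rotation": [0, 0, 0]},
    {"gripper": 0, "offset": [-0.03, -0.02, 0], "rotation": [0, 0, 0]},
    {"gripper": 0, "offset": [-0.03, -0.02, 0], "rotation": [0, 0, 0]},
    {"gripper": 0, "offset": [-0.03, -0.02, 0], "rotation": [0, 0, 0]},
    {"gripper": 0, "offset": [-0.03, -0.02, 0], "rotation": [0, 0, 0]},
    {"gripper": 0, "offset": [-0.03, -0.02, 0], "rotation": [0, 0, 0]},
    {"gripper": 0, "offset": [-0.03, -0.02, 0], "rotation": [0, 0, 0]},
    {"gripper": 0, "offset": [-0.014, -0.03, 0], "rotation": [0, 0, 0]},
    {"gripper": 0, "offset": [-0.014, -0.03, 0], "rotation": [0, 0, 0]},
    {"gripper": 0, "offset": [-0.014, -0.03, 0], "rotation": [0, 0, 0]},
    {"gripper": 0, "offset": [-0.014, -0.03, 0], "rotation": [0, 0, 0]},
    {"gripper": 0, "offset": [-0.014, -0.03, 0], "rotation": [0, 0, 0]},
  ],
)

```text
clock: 1.65
position: [0.4528, 0.1592, 0.2422]
ee_rot: [0.132, 0.991, 0.0, -0.0]
ft_force: [0.3, 0.4, -0.7]
grip_width: -0.002
grasp_force: 0.0
```

```bash
python3 -c "
from h import *
st()"
```

```text
t 1.65 fix TCP mm [-73.4  58.  242.2] F [ 0.2  0.4 -0.7] g -0.0018564801949192329
tool axes in fix
 [[-1. -0. -0.]
 [-0.  1.  0.]
 [ 0.  0. -1.]]
```

Call:
jog_arm(
  deltas=[
    {"gripper": 0, "offset": [-0.008, -0.029, 0], "rotation": [0, 0, 0]},
    {"gripper": 0, "offset": [-0.008, -0.029, 0], "rotation": [0, 0, 0]},
    {"gripper": 0, "offset": [-0.008, -0.029, 0], "rotation": [0, 0, 0]},
    {"gripper": 0, "offset": [-0.008, -0.029, 0], "rotation": [0, 0, 0]},
    {"gripper": 0, "offset": [-0.008, -0.029, 0], "rotation": [0, 0, 0]},
    {"gripper": 0, "offset": [-0.008, -0.029, 0], "rotation": [0, 0, 0]},
    {"gripper": 0, "offset": [-0.008, -0.029, 0], "rotation": [0, 0, 0]},
    {"gripper": 0, "offset": [-0.008, -0.029, 0.02], "rotation": [0, 0, 0]},
    {"gripper": 0, "offset": [-0.009, -0.028, 0.02], "rotation": [0, 0, 0]},
    {"gripper": 0, "offset": [0, 0, 0.03], "rotation": [0, 0, 0]},
    {"gripper": 0, "offset": [0, 0, 0.03], "rotation": [0, 0, 0]},
    {"gripper": 0, "offset": [0, 0, 0], "rotation": [0, 0, 0]},
    {"gripper": 0, "offset": [0, 0, 0], "rotation": [0, 0, 0]},
  ],
)

```text
clock: 2.95
position: [0.4555, -0.1094, 0.1428]
ee_rot: [0.132, 0.991, -0.0, -0.0]
ft_force: [1.1, 0.3, 0.4]
grip_width: 0.001
grasp_force: 0.0
```

```bash
cat >> h.py <<'E'
def wproj(P,o):
    m=imaging.camera_model('wrist');K=np.array(m['camera_matrix']);H=np.array(m['hand_eye'])
    T=np.eye(4);T[:3,:3]=R.from_quat(o['ee_rot']).as_matrix();T[:3,3]=o['position']
    W=np.linalg.inv(T@H);p=np.atleast_2d(P)@W[:3,:3].T+W[:3,3];q=p*[1,-1,-1]@K.T
    return q[:,:2]/q[:,2:]
E
python3 - <<'E'
from h import *
import cv2
o=st();im=imaging.camera('wrist')
P=[[.055,-.185,.01],[-.055,-.185,.01],[-.0295,-.18,.018],[.0295,-.18,.018],[.018,-.151,.046],[-.018,-.151,.046],[0,-.151,.03]]
q=wproj(fw(v0,P),o);print(q.round())
for a in q: cv2.circle(im,tuple(int(t) for t in a.round()),2,(0,0,255),-1)
cv2.imwrite('pics/w1.png',cv2.resize(im,(800,600)))
E
```

```text
t 2.95 fix TCP mm [  -0.7 -200.6  142.8] F [1.  0.6 0.4] g 0.0014636467714907015
tool axes in fix
 [[-1.    -0.    -0.001]
 [-0.     1.    -0.   ]
 [ 0.001 -0.    -1.   ]]
[[266. 233.]
 [267. 131.]
 [273. 159.]
 [271. 214.]
 [305. 215.]
 [307. 178.]
 [303. 191.]]
```

View pics/w1.png

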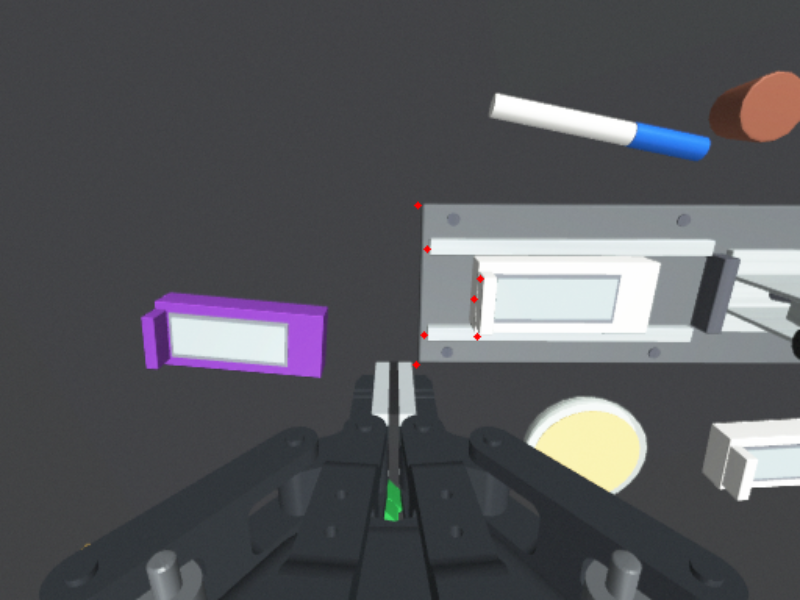

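The fixture overlay agrees to about 2–3 mm: the plate's open edge is at column 421 against 417 predicted, and the tab's rear edge is at about 482. So I descend behind the tab.

Call:
jog_arm(
  deltas=[
    {"gripper": 0, "offset": [0, 0, 0.025], "rotation": [0, 0, 0]},
    {"gripper": 0, "offset": [0, 0, 0.025], "rotation": [0, 0, 0]},
    {"gripper": 0, "offset": [0, 0, 0.025], "rotation": [0, 0, 0]},
    {"gripper": 0, "offset": [0, 0, 0.015], "rotation": [0, 0, 0]},
    {"gripper": 0, "offset": [0, 0, 0.01], "rotation": [0, 0, 0]},
    {"gripper": 0, "offset": [0, 0, 0], "rotation": [0, 0, 0]},
    {"gripper": 0, "offset": [0, 0.01, 0], "rotation": [0, 0, 0]},
    {"gripper": 0, "offset": [0, 0.01, 0], "rotation": [0, 0, 0]},
    {"gripper": 0, "offset": [0, 0.005, 0], "rotation": [0, 0, 0]},
    {"gripper": 0, "offset": [0, 0.005, 0], "rotation": [0, 0, 0]},
    {"gripper": 0, "offset": [0, 0, 0], "rotation": [0, 0, 0]},
  ],
)

```text
clock: 4.1
position: [0.4637, -0.0795, 0.0425]
ee_rot: [0.131, 0.991, 0.0, 0.0]
ft_force: [0.6, 0.4, 0.1]
grip_width: 0.0
grasp_force: 0.0
```

```bash
sed -i 's/^v0=.*/v0=[0.5090,0.0860,-0.26415]/' h.py; python3 -c "
from h import *
st()
import cv2
im=imaging.camera('wrist');cv2.imwrite('pics/w2.png',im)"
```

```text
t 4.1 fix TCP mm [  -0.5 -171.5   42.5] F [0.4 0.6 0.1] g 0.00019940709455167557
tool axes in fix
 [[-1.    -0.002  0.   ]
 [-0.002  1.     0.   ]
 [-0.     0.    -1.   ]]
```

View pics/w2.png

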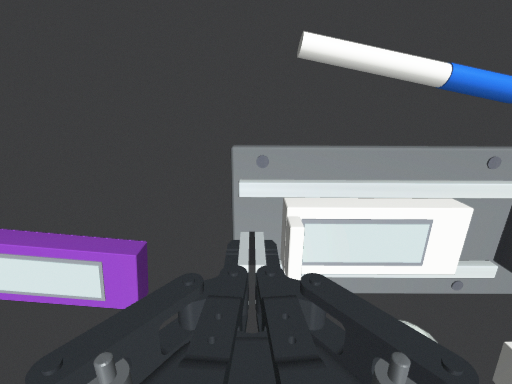

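```bash
python3 -c "
from h import *
o=manip.get_obs();T=R.from_quat(o['ee_rot'])
print(wproj(T.apply([[.011,0,.011],[0.011,0,0],[0.011,0,-.002],[0,0,.011]])+o['position'],o).round())
print(wproj(fw(v0,[[-.018,-.149,.046],[.018,-.149,.046],[-.023,-.04,.03],[.023,-.04,.03]]),o).round())"
```

```text
[[251. 227.]
 [251. 236.]
 [251. 237.]
 [251. 243.]]
[[295. 228.]
 [292. 284.]
 [477. 208.]
 [458. 275.]]
```

Call:
jog_arm(
  deltas=[
    {"gripper": 0, "offset": [0, 0.003, 0], "rotation": [0, 0, 0]},
    {"gripper": 0, "offset": [0, 0.003, 0], "rotation": [0, 0, 0]},
    {"gripper": 0, "offset": [0, 0.003, 0], "rotation": [0, 0, 0]},
    {"gripper": 0, "offset": [0, 0.003, 0], "rotation": [0, 0, 0]},
    {"gripper": 0, "offset": [0, 0.003, 0], "rotation": [0, 0, 0]},
    {"gripper": 0, "offset": [0, 0.003, 0], "rotation": [0, 0, 0]},
    {"gripper": 0, "offset": [0, 0.003, 0], "rotation": [0, 0, 0]},
    {"gripper": 0, "offset": [0, 0.003, 0], "rotation": [0, 0, 0]},
    {"gripper": 0, "offset": [0, 0.003, 0], "rotation": [0, 0, 0]},
    {"gripper": 0, "offset": [0, 0.003, 0], "rotation": [0, 0, 0]},
    {"gripper": 0, "offset": [0, 0.003, 0], "rotation": [0, 0, 0]},
    {"gripper": 0, "offset": [0, 0.003, 0], "rotation": [0, 0, 0]},
  ],
)

```text
clock: 5.35
position: [0.4728, -0.0454, 0.0423]
ee_rot: [0.132, 0.991, 0.0, 0.0]
ft_force: [-0.4, -0.3, 0.3]
grip_width: 0.002
grasp_force: 0.3
```

```bash
python3 -c "
from h import *
st()
import cv2
im=imaging.camera('wrist');cv2.imwrite('pics/w3.png',im)"
```

```text
t 5.35 fix TCP mm [  -0.6 -136.3   42.3] F [-0.3 -0.4  0.3] g 0.0022784910830594986
tool axes in fix
 [[-1. -0.  0.]
 [-0.  1.  0.]
 [-0.  0. -1.]]
```

View pics/w3.png

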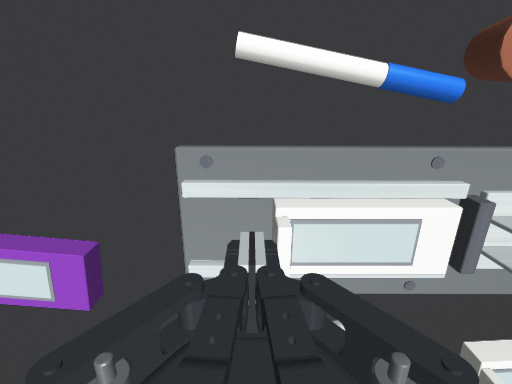

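In contact: the tab is at column 275, and the carrier front at 459 is still short of the dark stop at about 470. I'll keep pushing slowly.

Call:
jog_arm(
  deltas=[
    {"gripper": 0, "offset": [0, 0.002, 0], "rotation": [0, 0, 0]},
    {"gripper": 0, "offset": [0, 0.002, 0], "rotation": [0, 0, 0]},
    {"gripper": 0, "offset": [0, 0.002, 0], "rotation": [0, 0, 0]},
    {"gripper": 0, "offset": [0, 0.001, 0], "rotation": [0, 0, 0]},
  ],
)

```text
clock: 5.8
position: [0.4746, -0.0387, 0.0423]
ee_rot: [0.131, 0.991, 0.0, -0.0]
ft_force: [-0.3, -0.5, -0.0]
grip_width: -0.003
grasp_force: 0.4
```

Call:
jog_arm(
  deltas=[
    {"gripper": 0, "offset": [0, 0.001, 0], "rotation": [0, 0, 0]},
    {"gripper": 0, "offset": [0, 0.001, 0], "rotation": [0, 0, 0]},
  ],
)

```text
clock: 6.0
position: [0.4751, -0.0369, 0.0423]
ee_rot: [0.132, 0.991, 0.0, -0.0]
ft_force: [-0.7, -1.0, -0.1]
grip_width: 0.004
grasp_force: 0.3
```

Call:
jog_arm(
  deltas=[
    {"gripper": 0, "offset": [0, 0.001, 0], "rotation": [0, 0, 0]},
    {"gripper": 0, "offset": [0, 0.001, 0], "rotation": [0, 0, 0]},
  ],
)

```text
clock: 6.2
position: [0.4756, -0.035, 0.0423]
ee_rot: [0.132, 0.991, 0.0, -0.0]
ft_force: [0.0, 0.2, 0.4]
grip_width: 0.005
grasp_force: 0.3
```

Call:
jog_arm(
  deltas=[
    {"gripper": 0, "offset": [0, 0.001, 0], "rotation": [0, 0, 0]},
    {"gripper": 0, "offset": [0, 0.001, 0], "rotation": [0, 0, 0]},
  ],
)

```text
clock: 6.4
position: [0.4761, -0.0332, 0.0423]
ee_rot: [0.132, 0.991, -0.0, -0.0]
ft_force: [-1.6, -4.7, 0.6]
grip_width: -0.001
grasp_force: 2.6
```

Call:
jog_arm(
  deltas=[
    {"gripper": 0, "offset": [0, 0.001, 0], "rotation": [0, 0, 0]},
    {"gripper": 0, "offset": [0, 0.001, 0], "rotation": [0, 0, 0]},
  ],
)

```text
clock: 6.6
position: [0.4761, -0.033, 0.0422]
ee_rot: [0.132, 0.991, -0.001, -0.0]
ft_force: [-3.3, -11.0, 3.8]
grip_width: -0.0
grasp_force: 5.9
```

Call:
jog_arm(
  deltas=[
    {"gripper": 0, "offset": [0, 0.001, 0], "rotation": [0, 0, 0]},
    {"gripper": 0, "offset": [0, 0, 0], "rotation": [0, 0, 0]},
  ],
)

```text
clock: 6.8
position: [0.4761, -0.0329, 0.0422]
ee_rot: [0.133, 0.991, -0.001, -0.001]
ft_force: [-4.3, -11.8, 4.6]
grip_width: 0.0
grasp_force: 6.4
```

The carrier is home: about 12 N of contact force, and the motion has stopped. I back off, go up and over to the handle, and tilt the tool 30°.

Call:
jog_arm(
  deltas=[
    {"gripper": 0, "offset": [0, -0.005, 0], "rotation": [0, 0, 0]},
    {"gripper": 0, "offset": [0, -0.005, 0], "rotation": [0, 0, 0]},
    {"gripper": 0, "offset": [0, -0.005, -0.02], "rotation": [0, 0, 0]},
    {"gripper": 0, "offset": [0, 0, -0.04], "rotation": [0, 0, 0]},
    {"gripper": 0, "offset": [0, 0, -0.04], "rotation": [0, 0, 0]},
    {"gripper": 0, "offset": [0, 0, -0.04], "rotation": [0, 0, 0]},
    {"gripper": 0, "offset": [0, 0, -0.04], "rotation": [0, 0, 0]},
    {"gripper": 0, "offset": [0, 0.03, -0.01], "rotation": [0, 0, 0]},
    {"gripper": 0, "offset": [0, 0.03, -0.01], "rotation": [0, 0, 0]},
    {"gripper": 0, "offset": [0, 0.03, 0], "rotation": [0, 0, 0]},
    {"gripper": 0, "offset": [0, 0.03, 0], "rotation": [0, 0, 0]},
    {"gripper": 0, "offset": [0, 0.03, 0], "rotation": [0, 0, 0]},
    {"gripper": 0, "offset": [0, 0.03, 0], "rotation": [0, 0, 0]},
    {"gripper": 0, "offset": [0, 0, 0], "rotation": [-6, 0, 0]},
    {"gripper": 0, "offset": [0, 0, 0], "rotation": [-6, 0, 0]},
    {"gripper": 0, "offset": [0, 0, 0], "rotation": [-6, 0, 0]},
    {"gripper": 0, "offset": [0, 0, 0], "rotation": [-6, 0, 0]},
    {"gripper": 0, "offset": [0, 0, 0], "rotation": [-6, 0, 0]},
    {"gripper": 0, "offset": [0, 0, 0], "rotation": [0, 0, 0]},
    {"gripper": 0, "offset": [0, 0, 0], "rotation": [0, 0, 0]},
  ],
)

```text
clock: 8.8
position: [0.5199, 0.129, 0.2423]
ee_rot: [0.127, 0.958, 0.255, 0.034]
ft_force: [0.0, -0.4, 0.1]
grip_width: -0.003
grasp_force: 0.0
```

Run:
```python
from h import *
import cv2
o=st();im=imaging.camera('wrist')
a=np.radians(60);P=[]
for s in(.04,.095,.115):
    for x in(-.011,.011): P.append([x,.055+s*np.cos(a)-.007*np.sin(a),.06+s*np.sin(a)+.007*np.cos(a)])
P+=[[-.055,.1,.01],[.055,.1,.01],[-.023,0,.03],[.023,0,.03]]
q=wproj(fw(v0,P),o);print(q.round())
for a in q: cv2.circle(im,tuple(int(t) for t in a.round()),2,(0,0,255),-1)
cv2.imwrite('pics/w4.png',cv2.resize(im,(800,600)))
```

```text
t 8.8 fix TCP mm [ -0.7  44.4 242.3] F [ 0.1 -0.4  0.1] g -0.003387328311995517
tool axes in fix
 [[-1.     0.    -0.   ]
 [ 0.     0.867  0.498]
 [ 0.     0.498 -0.867]]
[[203. 174.]
 [204. 194.]
 [248. 181.]
 [248. 203.]
 [267. 184.]
 [267. 207.]
 [200. 124.]
 [205. 202.]
 [122. 158.]
 [128. 197.]]
```

View pics/w4.png

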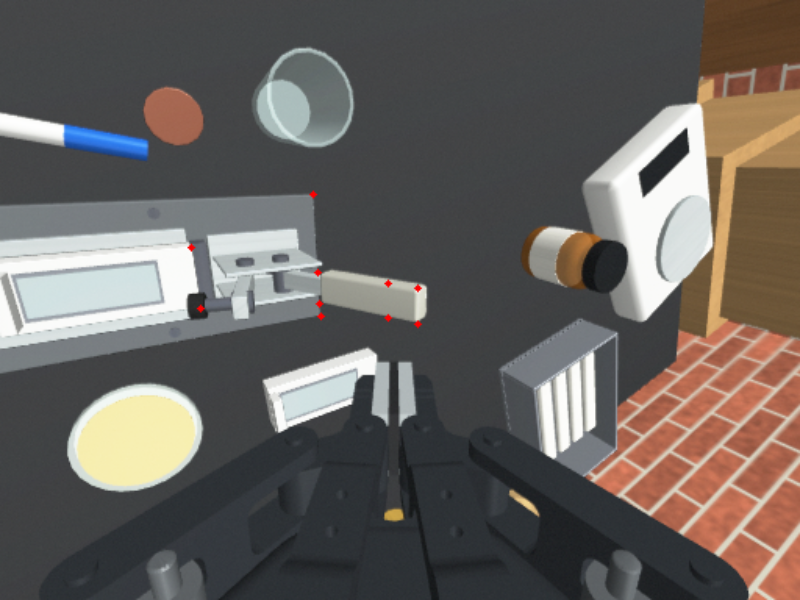

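The view shows the carrier home at the stop and the handle at (320–425, 270–320), about 2 mm towards −x of the prediction. Next I compute the pushing arc in tool axes.

Run:
```python
from h import *
t=np.radians(30);ty=np.array([np.cos(t),np.sin(t)]);tz=np.array([np.sin(t),-np.cos(t)])
p=np.array([69.5,162.])
for a in [60,50,40,30,22,16,12,9,6]:
    r=np.radians(a);u=np.array([np.cos(r),np.sin(r)]);n=np.array([-np.sin(r),np.cos(r)])
    q=np.array([55,60])+90*u+(7+13.5*abs(np.sin(r-t)))*n-11*tz
    d=q-p;print(a,q.round(1),'ty',(d@ty).round(1),'tz',(d@tz).round(1));p=q
```

```text
60 [ 82.6 154.3] ty 7.5 tz 13.2
50 [ 98.5 145.9] ty 9.5 tz 15.2
40 [112.4 134.5] ty 6.4 tz 16.9
30 [123.9 120.6] ty 3.0 tz 17.8
22 [129.6 111.5] ty 0.4 tz 10.7
16 [133.2 104.2] ty -0.5 tz 8.1
12 [135.2  99.2] ty -0.8 tz 5.4
9 [136.5  95.3] ty -0.8 tz 4.0
6 [137.7  91.4] ty -1.0 tz 4.0
```

Call:
jog_arm(
  deltas=[
    {"gripper": 0, "offset": [0.002, -0.003, 0.014], "rotation": [0, 0, 0]},
    {"gripper": 0, "offset": [0, -0.003, 0.014], "rotation": [0, 0, 0]},
    {"gripper": 0, "offset": [0, -0.003, 0.014], "rotation": [0, 0, 0]},
    {"gripper": 0, "offset": [0, -0.003, 0.014], "rotation": [0, 0, 0]},
    {"gripper": 0, "offset": [0, -0.003, 0.014], "rotation": [0, 0, 0]},
    {"gripper": 0, "offset": [0, -0.003, 0.012], "rotation": [0, 0, 0]},
    {"gripper": 0, "offset": [0, 0, 0], "rotation": [0, 0, 0]},
  ],
)

```text
clock: 9.55
position: [0.5237, 0.1545, 0.1601]
ee_rot: [0.127, 0.958, 0.256, 0.033]
ft_force: [0.2, -0.1, -0.6]
grip_width: -0.001
grasp_force: 0.0
```

Call:
jog_arm(
  deltas=[
    {"gripper": 0, "offset": [0, 0.004, 0.006], "rotation": [0, 0, 0]},
    {"gripper": 0, "offset": [0, 0.0035, 0.006], "rotation": [0, 0, 0]},
    {"gripper": 0, "offset": [0, 0.0032, 0.005], "rotation": [0, 0, 0]},
    {"gripper": 0, "offset": [0, 0.0032, 0.005], "rotation": [0, 0, 0]},
    {"gripper": 0, "offset": [0, 0.0032, 0.005], "rotation": [0, 0, 0]},
    {"gripper": 0, "offset": [0, 0.002, 0.0057], "rotation": [0, 0, 0]},
    {"gripper": 0, "offset": [0, 0.002, 0.0057], "rotation": [0, 0, 0]},
    {"gripper": 0, "offset": [0, 0.002, 0.0057], "rotation": [0, 0, 0]},
  ],
)

```text
clock: 10.35
position: [0.5361, 0.1949, 0.1363]
ee_rot: [0.127, 0.957, 0.257, 0.035]
ft_force: [-3.5, -5.0, 5.9]
grip_width: 0.001
grasp_force: 4.0
```

Run:
```python
from h import *
import cv2
o=st();im=imaging.camera('wrist');cv2.imwrite('pics/w5.png',im)
```

```text
t 10.35 fix TCP mm [ -2.2 112.2 136.3] F [-2.1 -5.8  5.9] g 0.001304206591801334
tool axes in fix
 [[-1.    -0.     0.001]
 [ 0.     0.866  0.501]
 [-0.001  0.501 -0.866]]
```

View pics/w5.png

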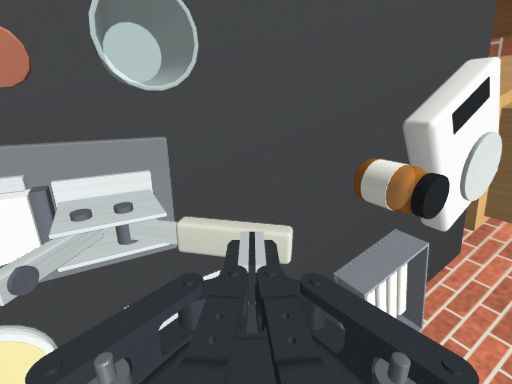

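The fingertips at (252,235) bear on the grip, and the handle is turning. Next I push through the dead point.

Call:
jog_arm(
  deltas=[
    {"gripper": 0, "offset": [0, 0.001, 0.006], "rotation": [0, 0, 0]},
    {"gripper": 0, "offset": [0, 0.001, 0.006], "rotation": [0, 0, 0]},
    {"gripper": 0, "offset": [0, 0.001, 0.006], "rotation": [0, 0, 0]},
    {"gripper": 0, "offset": [0, 0, 0.0055], "rotation": [0, 0, 0]},
    {"gripper": 0, "offset": [0, 0, 0.0055], "rotation": [0, 0, 0]},
    {"gripper": 0, "offset": [0, 0, 0.004], "rotation": [0, 0, 0]},
    {"gripper": 0, "offset": [0, 0, 0.004], "rotation": [0, 0, 0]},
  ],
)

```text
clock: 11.1
position: [0.5415, 0.2154, 0.1052]
ee_rot: [0.127, 0.957, 0.257, 0.034]
ft_force: [1.0, 0.6, 0.6]
grip_width: -0.002
grasp_force: 0.5
```

Call:
jog_arm(
  deltas=[
    {"gripper": 0, "offset": [0, -0.001, 0.004], "rotation": [0, 0, 0]},
    {"gripper": 0, "offset": [0, -0.001, 0.004], "rotation": [0, 0, 0]},
    {"gripper": 0, "offset": [0, 0, 0], "rotation": [0, 0, 0]},
  ],
)

```text
clock: 11.4
position: [0.541, 0.2173, 0.0962]
ee_rot: [0.127, 0.958, 0.256, 0.033]
ft_force: [-1.0, -0.4, -0.1]
grip_width: 0.004
grasp_force: 0.0
```

Force has gone to zero, so it probably snapped. I retreat along the tool axis and check with the wrist camera.

Call:
jog_arm(
  deltas=[
    {"gripper": 0, "offset": [0, 0, -0.01], "rotation": [0, 0, 0]},
    {"gripper": 0, "offset": [0, 0, -0.03], "rotation": [0, 0, 0]},
    {"gripper": 0, "offset": [0, 0, -0.03], "rotation": [0, 0, 0]},
    {"gripper": 0, "offset": [0, 0, -0.03], "rotation": [0, 0, 0]},
    {"gripper": 0, "offset": [0, 0, -0.03], "rotation": [0, 0, 0]},
    {"gripper": 0, "offset": [0, 0, 0], "rotation": [0, 0, 0]},
    {"gripper": 0, "offset": [0, 0, 0], "rotation": [0, 0, 0]},
  ],
)

```text
clock: 12.1
position: [0.525, 0.1541, 0.2108]
ee_rot: [0.127, 0.957, 0.257, 0.035]
ft_force: [-0.2, 0.8, 0.1]
grip_width: -0.001
grasp_force: 0.0
```

Run:
```python
from h import *
import cv2
o=st();im=imaging.camera('wrist');s=imaging.camera('side')
a=np.radians(3);P=[[x,.055+s_*np.cos(a)-.007*np.sin(a),.06+s_*np.sin(a)+.007*np.cos(a)] for s_ in(.04,.115) for x in(-.013,.009)]
P+=[[-.023,0,.03],[.023,0,.03]]
for q in wproj(fw(v0,P),o): cv2.circle(im,tuple(int(t) for t in q.round()),2,(0,0,255),-1)
S=cv2.resize(s[135:235,195:295],(384,384),interpolation=cv2.INTER_CUBIC)
cv2.imwrite('pics/f.png',np.hstack([im[:,:400],S]))
```

```text
t 12.1 fix TCP mm [ -2.3  69.9 210.8] F [-0.4  0.7  0.1] g -0.0006443541622549405
tool axes in fix
 [[-1.    -0.     0.001]
 [ 0.001  0.865  0.501]
 [-0.001  0.501 -0.865]]
```

View pics/f.png

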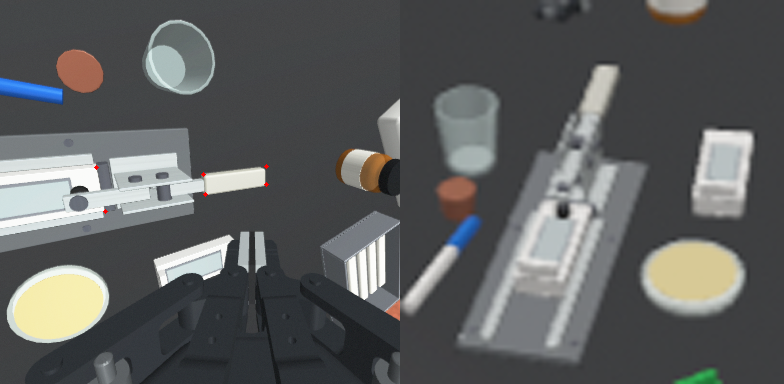

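The handle lies on the predicted locked outline (203–266, 167–193). The foot rests on the carrier at (80,190), the carrier is against the stop, and the robot is clear of everything.

```bash
python3 -c "
from workcell import workorder
print(workorder.hand_in())"
```

```text
the job is handed in; nothing more can be done
None
```

The carrier is home against the stop and the clamp is locked with its foot on the carrier; the last pictures, taken with the robot clear, show both, and I handed the job in at about 12 s of the 48 s allowed.

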